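Let a tin down the feeder chute and catch it softly

TASK

Press the knob of the tin feeder right down so that the stop drops and the tin rolls off down the chute by itself, and do not touch the tin until it has crossed the line at the middle. Then catch it on the move: meet it with the fingers in front of it, running along almost as fast as it rolls, and slow it down smoothly over several centimetres, without knocking it, gripping it or stopping it dead, until it stands still for a second short of the two tabs at the end. After that ease it down until it rests against both tabs and take the hand away, leaving the other goods alone.

Things in the scene. Friction and masses are not known exactly. Their poses are not given: they have to be found in the camera images.
- chute: White tin-feeder chute with aluminium side rims, fixed on the counter, 600 mm long, 130 mm wide inside (142 outside). Origin on the counter under its middle; own x points downhill (level), y across, z up. The track surface is about 75 mm above the counter at x=0 and falls 49 to 59 mm per metre along x (set differently each time; see mid_line and rest). Side rims stand 25 mm above the track
- tin: Food tin lying across the chute (length along chute y): radius 42.5 mm at the end beads it rolls on, wall radius 41, length 112, about 0.75 kg. Origin at its centre, turning as it rolls. Starts at chute x=-183 mm against the raised stop. Let go, it gains 0.08 to 0.2 m/s each second and passes the middle at 0.17 to 0.3 m/s. Never press it with over 15 N
- mid_line (a point): Middle of the black line across the track, at the half-way point of the chute (chute x=0), on the track surface
- rest (a point): Where the tin's centre is when it lies on the track against both end tabs (chute x=+256 mm, 42.5 mm above the track). The tabs: two aluminium plates at the lower end, one at each side wall, 27 mm wide, 25 mm high above the track, uphill faces at chute x=+294; the open gap between them is 76 mm wide and lets fingers pass
- stop (a joint): Drop stop: a steel plate across the track (80 mm wide, at chute x=-153 mm) that stands 14 mm above the track at 0 and sinks as its knob is pressed straight down; value = metres pressed, 0.020 is fully down (6 mm below the track). From about 0.011 the tin starts to roll. It takes about 3 to 5 N and stays where it is left
- knob_top (a point): Centre of the top face of the stop's black push knob (38 mm across), beside the chute on the side towards the robot, at chute x=+20, y=-120 mm; about 174 mm above the counter when up
- spare_tin: A second, equal tin standing upright on the counter beyond the chute (bystander); origin under its centre, 112 mm high
- jar: Amber glass jar with white lid, 70 mm across, 110 mm high, beyond the chute (bystander); origin under its centre
- carton: Small cardboard carton 90 x 130 x 60 mm on the robot's right (bystander); origin under its centre
Not all that is in view belongs to the job. What is shaped like the tin but purple or red is not meant.

How it is judged (in metres and radians):
On the way, in this order (a step that is already met when the one before it is completed fails the run):
1. the stop is pressed down (value of joint stop above 0.015 m).
2. past the line the hand runs along, close to the rolling tin (x of tin in the frame of chute above 0 m and linear speed of tin above 0.12 m/s and horizontal distance between the grasp point and tin below 0.09 m), for 0.25 s.
3. the tin is slowed down smoothly, not stopped dead (x of tin in the frame of chute above 0 m and linear speed of tin between 0.04 and 0.12 m/s), for 0.1 s.
4. the tin is caught and stands still before the end tabs (x of tin in the frame of chute between 0 and 0.247 m and linear speed of tin below 0.04 m/s), for 0.5 s.
At the end, for the whole second after the job is handed in: The tin lies at rest on the track against both end tabs (centre within 12 mm of the rest point, square to the chute within 0.12 rad), the stop still down, and the robot touches nothing (distance between tin and rest below 0.012 m and linear speed of tin below 0.03 m/s and angle between the y axis of tin and the y axis of chute, either way round below 0.12 rad and value of joint stop above 0.013 m).
It fails at once if the tin was touched before it had crossed the middle line (x of tin in the frame of chute below -0.003 m and contact force between any of the arm, the fingers and tin above 0.2 N).
It fails at once if the tin was knocked or squeezed (more than 15 N) (contact force between any of the arm, the fingers and tin above 15 N).
It fails at once if the tin ran on to the end tabs too fast (x of tin in the frame of chute above 0.235 m and linear speed of tin above 0.15 m/s).
It fails at once if the tin left the chute (z of tin in the frame of chute below 0.085 m or z of tin in the frame of chute above 0.16 m or x of tin in the frame of chute above 0.275 m).
It fails at once if other goods were moved (distance of any of spare_tin, jar, carton from where it was at the start of the episode above 0.03 m).
It also fails if it takes over 35 s, if anything falls off the work surface, if the arm or the gripper's body presses on something with over 40 N, if the wrist force passes 120 N, or if a joint passes its speed limit or range.

ROBOT

A 6-joint arm with a two-finger parallel gripper is mounted at the origin on the work surface. World frame = base frame: x ahead of the robot, y to its left, z up, the work surface at z = 0. Lengths are in mm, angles in rad, forces in N, time in s.
With the tool pointing down it reaches from about 275 to 1000 mm from the base axis. Payload 8.4 kg.
Tool frame: the origin (TCP) lies between the finger pads; the fingertips stand 17 mm ahead of it and the grasp point (between the pads) lies 2 mm behind it; z points along the fingers, y is the line along which they close (so a half turn about z gives the same grasp; the last joint's range is limited). The gripper opens to 85 mm and grips with 20 to 120 N. Pads are 22 mm wide; open, the fingers measure 114 mm over their backs; the gripper's body (76 mm by 85 mm) begins 54 mm behind the grasp point. The pads swing forward as they close: fully open they stand 13 mm farther back than shut.
Start: joints at [1.116, 0.353, 1.633, -0, 1.155, -0.002], TCP at [273.427, 562.019, 226.281] pointing down, gripper open.
Joint ranges: [-2.63, 2.63], [-0.92, 2.1], [0.06, 2.66], [-1.3, 4.44], [0, 2.69], [-3.02, 3.02]. Speed limits (rad/s): [2.22, 2.22, 2.79, 3.14, 3.14, 3.14].

INTERFACE

Orientations are given as [roll, pitch, yaw] about the fixed x, y, z axes, in that order (R = Rz(yaw) Ry(pitch) Rx(roll)).
In Python, from rig import sense, grab_frame, sign_off gives the robot as it stands. The module is installed in compiled form; this text tells all that it offers.
- The arm moves only by the tool send_rows, never from a script. Its argument "moves" is a list that holds one entry, the list of rows, each a list of 7 numbers: the shift along the world's x, y, z in m, then the turn, a rotation vector about the world's x, y, z in rad, then the opening, from -1 (shut) to 1 (fully open). In form: [[[dx, dy, dz, rx, ry, rz, jaw], ...]]. A call has 1 to 10 rows; each row shifts and turns the commanded pose from where the row before left it; what a row does not reach is not made up. A row lasts 1/10 s, in which the tool goes at most 50 mm and 8.59 degrees, less where a joint would pass 70% of its speed; a pose out of reach is approached as far as the arm can. A call with a gripper value outside its range is refused whole. The fingers move at their own pace and stop on an object; "grip_force" is the grip in N (left out, the last holds). Time passes only in rows, so rows that do not move let the fingers close. It gives the time, the measured TCP pose, the force, the opening and the grip force at its end, in the units of the state.
- sense(): the state, without advancing time (a new reading comes with each control period).
- grab_frame(name): name is "scene" or "top" or "wrist"; returns a dict with "img" (480x640x3 uint8, red, green, blue), "mtx" (3x3 intrinsics, pixels), "rvec" (rotation vector, rad) and "tvec" (3), from world to camera coordinates, as OpenCV has them; the wrist camera has in their place "T_tool_cam" (4x4, takes a point from camera to tool coordinates, whose origin is the TCP and whose axes are the flange's). Camera axes: x right, y down, z forward; pixel columns grow to the right and rows downward; lengths in mm; the calibration is good to about 2 mm. A picture is of the moment at which its call begins: read the wrist's pose just before it. There is no depth.
- sign_off(): hands the job in; it is judged then, once.
The state is a dict: "clock": time; "qpos": joint angles; "qvel": joint speeds; "joint_efforts": joint torques, N m; "eef_pos": TCP position; "tcp_rot": TCP orientation; "contact_force": force on the tool from outside, world axes, zero at the start; "wrist_torque": the same for the moment, N m; "opening": opening from 0.0 (shut) to 1.0 (fully open); "grasp_force": force on a finger pad.
Only numpy, scipy, OpenCV 4.12 (cv2) and the standard library are available. Lean on these libraries where they do the work, as an engineer would, in place of code of your own. Each camera call takes 0.05 s, during which the arm holds its last target. There are 200 camera calls.

## Working session

There is one attempt and no reset: what is moved stays moved. The work goes in short steps, Python scripts to look and compute and a tool call to move; the robot and the scene stay as the last step left them, time stands still between calls to the robot, and variables do not carry over. Pictures are saved under pics/ and viewed, at most 10 in all, crops included, and the job is handed in when it is done.

Besides the shell and the picture viewer there is one more tool, called after "Request:" as name(argument=value, ...) on one line, values as JSON. send_rows: Moves the arm, as the interface text tells. Its arguments: {"type":"object","properties":{"moves":{"type":"array"},"grip_force":{"type":"number"}},"required":["moves"]}

```bash
mkdir -p pics
python3 - <<'E'
from rig import sense, grab_frame
import cv2,pickle
print(sense())
for n in("scene","top"):
    f=grab_frame(n); pickle.dump(f,open(n+".pkl","wb")); cv2.imwrite(f"pics/{n}.png",f["img"][:,:,::-1]); print(n,f["mtx"].tolist(),f["rvec"],f["tvec"])
E
```

```text
{'clock': 0.0, 'qpos': array([ 1.11560126e+00,  3.53643361e-01,  1.63414260e+00, -4.30049776e-06,
        1.15518769e+00, -2.39929185e-03]), 'qvel': array([ 3.93227058e-04, -2.23758087e-03, -3.97662239e-04,  7.09268287e-04,
        5.95467111e-04,  6.78145848e-05]), 'joint_efforts': array([-2.77285362e-03, -6.05238175e+01, -3.42067122e+01, -3.59057103e-04,
        9.32371389e-03, -6.91406132e-07]), 'eef_pos': array([273.21400818, 561.58241719, 225.56104896]), 'tcp_rot': array([-3.14021165e+00,  6.18577855e-07,  2.68879862e+00]), 'contact_force': array([ 0.56613844, -0.27900063,  0.40061911]), 'wrist_torque': array([-0.00718851,  0.06136034,  0.0186217 ]), 'grasp_force': 0.0, 'opening': 1.0003013984331754}
scene [[454.5923337555217, 0.0, 313.0079861723897], [0.0, 454.5923337555217, 241.74103867879552], [0.0, 0.0, 1.0]] [ 1.8804528   1.74624924 -0.64404123] [ -19.78479662 -304.72906048 1675.54920993]
top [[499.97473264316756, 0.0, 321.2487646230434], [0.0, 499.97473264316756, 244.6564632865627], [0.0, 0.0, 1.0]] [ 2.12830626 -2.11003177  0.17140503] [ -21.51374769  562.4493506  1398.09354794]
```

View pics/scene.png

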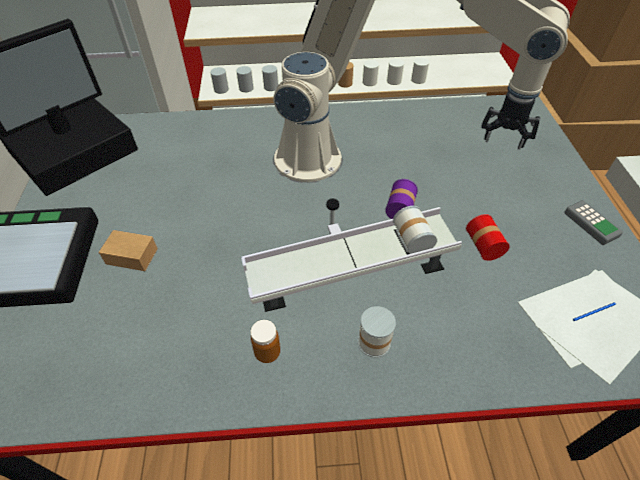

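View pics/top.png

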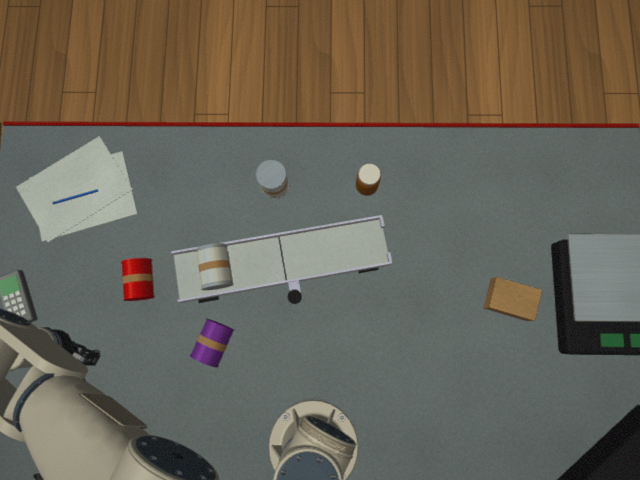

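The tin meant is the silver one with the tan band lying on the chute: scene (416,228), top (214,266). The purple tin, top (212,343), and the red tin, top (138,279), lie on the counter, so they are decoys. The silver tin standing at top (272,177) is the spare. The chute runs downhill towards world -y. The knob is at top (295,296), scene (333,204). I'll confirm this in an enlarged crop and measure.

```bash
cat > h.py <<'E'
import numpy as np,cv2,pickle
def cam(f):
    R=cv2.Rodrigues(np.array(f["rvec"],float))[0]; return f["mtx"],R,np.array(f["tvec"],float).reshape(3)
def ray(f,p):
    K,R,t=cam(f); d=R.T@np.linalg.inv(K)@np.array([p[0],p[1],1.]); return -R.T@t,d/np.linalg.norm(d)
def plane(f,p,z):
    c,d=ray(f,p); return c+d*(z-c[2])/d[2]
def tri(f,p,g,q):
    a,d=ray(f,p);b,e=ray(g,q); s=np.linalg.lstsq(np.c_[d,-e],b-a,rcond=None)[0]
    P,Q=a+s[0]*d,b+s[1]*e; return (P+Q)/2,np.linalg.norm(P-Q)
def proj(f,P):
    K,R,t=cam(f); x=K@(R@np.asarray(P,float)+t); return x[:2]/x[2]
E
python3 - <<'E'
from h import *
T=pickle.load(open("top.pkl","rb"));S=pickle.load(open("scene.pkl","rb"))
def dark(f,x0,y0,x1,y1,n):
    m=(f["img"].max(2)<75).astype(np.uint8); m2=m*0; m2[y0:y1,x0:x1]=m[y0:y1,x0:x1]
    k,l,s,c=cv2.connectedComponentsWithStats(m2)
    for i in np.argsort(-s[1:,4])[:2]+1: 
        print(n,s[i],c[i]); 
        ys,xs=np.where(l==i)
        if s[i][3]>20 : j=ys.argmin();k2=ys.argmax();print(' ends',xs[j],ys[j],xs[k2],ys[k2])
dark(T,285,285,310,308,"knobT");dark(S,322,195,345,213,"knobS")
dark(T,272,230,295,285,"lineT");dark(S,338,233,362,270,"lineS")
a=cv2.resize(T["img"][205:310,165:400],None,fx=2.4,fy=2.4,interpolation=2)
b=cv2.resize(S["img"][170:313,235:470],None,fx=2.4,fy=2.4,interpolation=2)
cv2.imwrite("pics/crop.png",np.vstack([a,b])[:,:,::-1]);print(a.shape)
E
```

```text
knobT [287 290  15  14 160] [294.15   296.5375]
knobS [326 199  13  12 124] [332.35483871 204.19354839]
lineT [280 245   1   2   2] [280.  245.5]
lineT [281 252   1   1   1] [281. 252.]
lineS [347 246   2   4   4] [347.5 247.5]
lineS [352 258   2   4   4] [352.5 259.5]
(252, 564, 3)
```

View pics/crop.png

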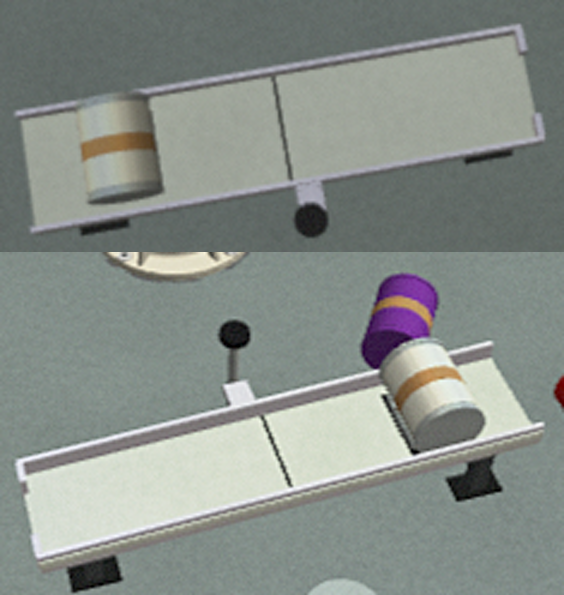

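The crop confirms the silver tin behind the raised stop, the knob beside the chute, and the tabs at the -y end. The purple tin stands on the counter in front.

Run:
```python
from h import *
np.set_printoptions(precision=1,suppress=True)
T=pickle.load(open("top.pkl","rb"));S=pickle.load(open("scene.pkl","rb"))
t=lambda x,y:(165+x/2.4-.3,205+y/2.4-.3); s=lambda x,y:(235+x/2.4-.3,170+(y-252)/2.4-.3)
L={}
for n,a,b in [("line far",t(276,76),s(291,487)),("line near",t(291,181),s(263,417)),
 ("UL up-far",t(17,113),s(543,427)),("UR dn-far",t(520,27),s(40,557)),("LL up-near",t(33,231),s(491,345)),("LR dn-near",t(543,138),s(20,464)),
 ("knob",(294.15,296.5),(332.35,204.2))]:
    P,e=tri(T,a,S,b); L[n]=P; print(n,P,round(e,1))
d=(L["UR dn-far"]+L["LR dn-near"]-L["UL up-far"]-L["LL up-near"])/2
print(d,np.linalg.norm(d[:2]),np.arctan2(d[1],d[0]),"yaw line",)
w=L["line near"]-L["line far"];print(w,np.arctan2(w[1],w[0]))
# line on plane z=75, knob on plane z=165; axis dir from rims of top view with z known
for a in [(276,76),(291,181)]: print(plane(T,t(*a),75))
for a,z in [((17,113),116),((520,27),84),((33,231),116),((543,138),84)]: print(plane(T,t(*a),z))
print("knob",plane(T,(294.15,296.5),170),plane(S,(332.35,204.2),165))
```

```text
line far [577.3  98.7  95.5] 2.2
line near [455.8  80.7  76.7] 0.7
UL up-far [528.  396.7 114.2] 0.0
UR dn-far [ 641.2 -187.4   82.8] 1.5
LL up-near [392.4 370.  113. ] 0.2
LR dn-near [ 508.4 -213.1   80.7] 1.2
knob [403.1  49.5 168.2] 1.9
[ 114.6 -583.6  -31.8] 594.7668014119671 -1.3769873752056423 yaw line
[-121.5  -18.   -18.7] -2.994426046780621
[581.4 102.   75. ]
[456.   81.2  75. ]
[527.7 396.2 116. ]
[ 641. -188.   84.]
[392.3 369.2 116. ]
[ 507.9 -213.3   84. ]
knob [403.   50.3 170. ] [400.   48.9 165. ]
```

Request:
send_rows(moves=[[[0.0065, -0.0256, 0, 0, 0, -0.0462, -1], [0.0065, -0.0256, 0, 0, 0, -0.0462, -1], [0.0065, -0.0256, 0, 0, 0, -0.0462, -1], [0.0065, -0.0256, 0, 0, 0, -0.0462, -1], [0.0065, -0.0256, 0, 0, 0, -0.0462, -1], [0.0065, -0.0256, 0, 0, 0, -0.0462, -1], [0.0065, -0.0256, 0, 0, 0, -0.0462, -1], [0.0065, -0.0256, 0, 0, 0, -0.0462, -1], [0.0065, -0.0256, 0, 0, 0, -0.0462, -1], [0.0065, -0.0256, 0, 0, 0, -0.0462, -1]]])

```text
clock: 1.1
eef_pos: [338.4, 304.8, 226.1]
tcp_rot: [-3.141, 0.0, 2.225]
contact_force: [0.6, 0.7, -0.3]
opening: 0.001
grasp_force: 0.0
```

Request:
send_rows(moves=[[[0.0065, -0.0256, -0.001, 0, 0, -0.0462, -1], [0.0065, -0.0256, -0.001, 0, 0, -0.0462, -1], [0.0065, -0.0256, -0.001, 0, 0, -0.0462, -1], [0.0065, -0.0256, -0.001, 0, 0, -0.0462, -1], [0.0065, -0.0256, -0.001, 0, 0, -0.0462, -1], [0.0065, -0.0256, -0.001, 0, 0, -0.0462, -1], [0.0065, -0.0256, -0.001, 0, 0, -0.0462, -1], [0.0065, -0.0256, -0.001, 0, 0, -0.0462, -1], [0.0065, -0.0256, -0.001, 0, 0, -0.0462, -1], [0.0065, -0.0256, -0.001, 0, 0, -0.0462, -1]]])

```text
clock: 2.1
eef_pos: [403.4, 48.9, 216.1]
tcp_rot: [-3.141, -0.0, 1.763]
contact_force: [0.7, 1.1, -0.3]
opening: -0.001
grasp_force: 0.0
```

Request:
send_rows(moves=[[[0, 0, 0, 0, 0, 0, -1], [0, 0, 0, 0, 0, 0, -1]]])

```text
clock: 2.3
eef_pos: [403.2, 49.8, 216.1]
tcp_rot: [-3.141, -0.0, 1.764]
contact_force: [-0.7, -0.5, -0.1]
opening: -0.002
grasp_force: 0.0
```

Run:
```python
from rig import sense, grab_frame
import cv2
s=sense();print({k:s[k] for k in("clock","eef_pos","tcp_rot","opening","contact_force")})
f=grab_frame("wrist");print(f["mtx"],f["T_tool_cam"]);cv2.imwrite("pics/w1.png",f["img"][:,:,::-1])
```

```text
{'clock': 2.3, 'eef_pos': array([403.23304823,  49.77491879, 216.11353422]), 'tcp_rot': array([-3.14109877e+00, -3.19038413e-04,  1.76362081e+00]), 'opening': -0.001519264882724342, 'contact_force': array([-0.7392687 , -0.53092019, -0.14122301])}
[[408.68655914   0.         326.21556896]
 [  0.         408.68655914 237.04813301]
 [  0.           0.           1.        ]] [[ 7.27550727e-04 -9.48781438e-01 -3.15932356e-01  8.19599775e+01]
 [ 9.99999521e-01  4.83391905e-04  8.51185724e-04 -1.08275896e+00]
 [-6.54870072e-04 -3.15932824e-01  9.48781335e-01 -1.47741963e+02]
 [ 0.00000000e+00  0.00000000e+00  0.00000000e+00  1.00000000e+00]]
```

View pics/w1.png

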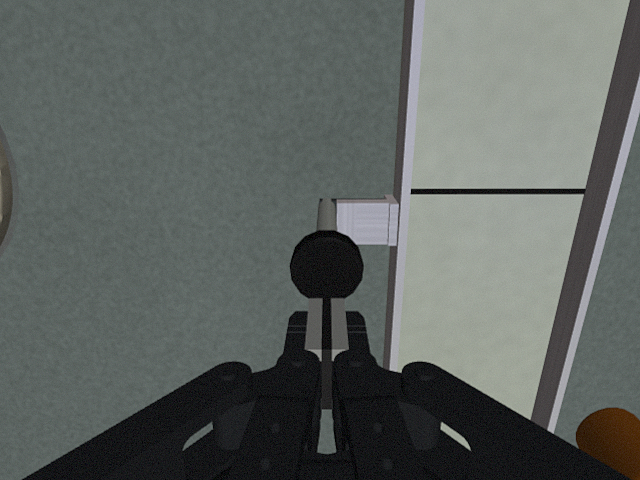

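Tracking is exact. The wrist view has the knob at (327,265), about 3 mm uphill of the tool axis, and the line at (411..585,191). I'll lower onto the knob.

Request:
send_rows(moves=[[[0, 0.001, -0.007, 0, 0, 0, -1], [0, 0.001, -0.007, 0, 0, 0, -1], [0, 0, -0.007, 0, 0, 0, -1], [0, 0, 0, 0, 0, 0, -1]]])

```text
clock: 2.75
eef_pos: [402.5, 52.3, 194.0]
tcp_rot: [-3.139, -0.0, 1.766]
contact_force: [-0.4, -1.4, 0.4]
opening: -0.001
grasp_force: 0.0
```

Request:
send_rows(moves=[[[0, 0, -0.0015, 0, 0, 0, -1], [0, 0, 0, 0, 0, 0, -1]]])

```text
clock: 2.95
eef_pos: [403.4, 52.1, 193.7]
tcp_rot: [-3.141, -0.0, 1.765]
contact_force: [-0.8, -0.5, 0.2]
opening: 0.002
grasp_force: 0.0
```

Request:
send_rows(moves=[[[0, 0, -0.0015, 0, 0, 0, -1], [0, 0, 0, 0, 0, 0, -1]]])

```text
clock: 3.15
eef_pos: [403.5, 52.0, 192.3]
tcp_rot: [3.141, 0.0, 1.765]
contact_force: [-0.3, -0.9, -0.5]
opening: -0.002
grasp_force: 0.0
```

Request:
send_rows(moves=[[[0, 0, -0.0015, 0, 0, 0, -1], [0, 0, 0, 0, 0, 0, -1]]])

```text
clock: 3.35
eef_pos: [403.4, 52.0, 190.7]
tcp_rot: [-3.141, -0.0, 1.765]
contact_force: [0.4, -0.6, -0.8]
opening: -0.0
grasp_force: 0.0
```

Request:
send_rows(moves=[[[0, 0, -0.0015, 0, 0, 0, -1], [0, 0, 0, 0, 0, 0, -1]]])

```text
clock: 3.55
eef_pos: [403.3, 52.0, 189.1]
tcp_rot: [-3.141, -0.0, 1.765]
contact_force: [-0.4, -0.2, -0.4]
opening: 0.004
grasp_force: 0.0
```

Request:
send_rows(moves=[[[0, 0, -0.0015, 0, 0, 0, -1], [0, 0, 0, 0, 0, 0, -1]]])

```text
clock: 3.75
eef_pos: [403.3, 52.0, 187.6]
tcp_rot: [-3.141, 0.0, 1.765]
contact_force: [0.9, 0.6, 0.2]
opening: 0.004
grasp_force: 0.0
```

Request:
send_rows(moves=[[[0, 0, -0.0015, 0, 0, 0, -1], [0, 0, 0, 0, 0, 0, -1]]])

```text
clock: 3.95
eef_pos: [403.3, 52.0, 186.1]
tcp_rot: [-3.141, -0.0, 1.765]
contact_force: [0.4, -0.2, -0.2]
opening: 0.004
grasp_force: 0.0
```

```bash
cat > trk.py <<'E'
from h import *
from rig import sense, grab_frame
O=np.array([518.,91.6]);U=np.array([.1927,-.9813]);V=np.array([.9813,.1927])
def tin(f):  # chute (x,y) of the tan band centroid, top view, plane of upper wall; offset calibrated at start
    h=cv2.cvtColor(f["img"],cv2.COLOR_RGB2HSV); m=cv2.inRange(h,(8,80,60),(22,255,255))
    K,R,t=cam(f); q=np.array([[*(O+a*U+b*V),110] for a,b in((-290,-60),(290,-60),(290,60),(-290,60))])
    poly=np.array([proj(f,p) for p in q]).astype(np.int32); r=m*0; cv2.fillPoly(r,[poly],255); m&=r
    k,l,s,c=cv2.connectedComponentsWithStats(m); i=1+s[1:,4].argmax(); p=plane(f,c[i],145)[:2]-O
    return p@U,p@V,s[i,4]
E
python3 - <<'E'
from trk import *
T=pickle.load(open("top.pkl","rb"));print("start",tin(T))
f=grab_frame("top");print("now",tin(f))
s=grab_frame("scene");w=grab_frame("wrist")
a=cv2.resize(s["img"][180:280,300:460],(640,400),interpolation=2);b=w["img"][150:350,:]
cv2.imwrite("pics/c2.png",np.vstack([a,b])[:,:,::-1])
E
```

```text
start (np.float64(-181.572200510532), np.float64(6.248449292083176), np.int32(214))
now (np.float64(-181.63084248320075), np.float64(6.372301045191169), np.int32(211))
```

View pics/c2.png

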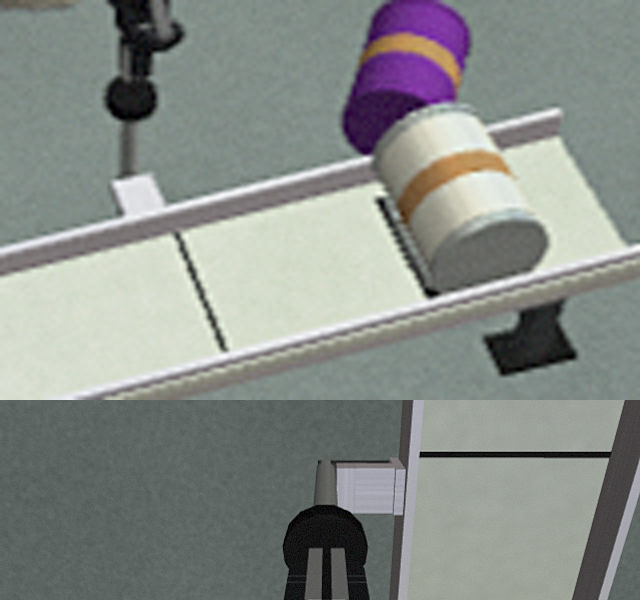

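Request:
send_rows(moves=[[[0, 0, -0.002, 0, 0, 0, -1]]])

```text
clock: 4.2
eef_pos: [403.6, 52.1, 184.4]
tcp_rot: [3.141, 0.0, 1.765]
contact_force: [0.6, -0.1, -0.1]
opening: -0.0
grasp_force: 0.0
```

Request:
send_rows(moves=[[[0, 0, -0.002, 0, 0, 0, -1]]])

```text
clock: 4.3
eef_pos: [403.5, 52.0, 182.2]
tcp_rot: [3.141, 0.0, 1.765]
contact_force: [-0.7, -0.1, 0.1]
opening: -0.003
grasp_force: 0.0
```

Request:
send_rows(moves=[[[0, 0, -0.002, 0, 0, 0, -1]]])

```text
clock: 4.4
eef_pos: [403.4, 52.0, 180.1]
tcp_rot: [-3.142, -0.0, 1.765]
contact_force: [0.9, -0.1, 0.2]
opening: 0.001
grasp_force: 0.0
```

Run:
```python
from trk import *
print("now",tin(grab_frame("top")),sense()["contact_force"],sense()["eef_pos"])
```

```text
now (np.float64(-181.50268353460913), np.float64(6.249268372458116), np.int32(212)) [-0.24048189  0.51260118 -0.17669854] [403.18742165  51.99077388 179.78531776]
```

Request:
send_rows(moves=[[[0, 0, -0.002, 0, 0, 0, -1]]])

```text
clock: 4.55
eef_pos: [403.5, 52.0, 178.2]
tcp_rot: [3.142, -0.0, 1.765]
contact_force: [-0.1, -0.1, -0.4]
opening: 0.004
grasp_force: 0.0
```

Request:
send_rows(moves=[[[0, 0, -0.002, 0, 0, 0, -1]]])

```text
clock: 4.65
eef_pos: [403.4, 52.0, 176.1]
tcp_rot: [-3.142, -0.0, 1.765]
contact_force: [-0.3, -0.5, 0.4]
opening: -0.002
grasp_force: 0.0
```

Run:
```python
from trk import *
print("now",tin(grab_frame("top")),sense()["contact_force"],sense()["eef_pos"])
s=grab_frame("scene");w=grab_frame("wrist")
a=cv2.resize(s["img"][180:240,290:390],(640,384),interpolation=2);b=w["img"][200:400,:]
cv2.imwrite("pics/c3.png",np.vstack([a,b])[:,:,::-1])
```

```text
now (np.float64(-181.58121687109562), np.float64(6.329349635018952), np.int32(212)) [-0.74273759 -0.15777886 -0.14129388] [403.235941    51.97687356 175.82531159]
```

View pics/c3.png

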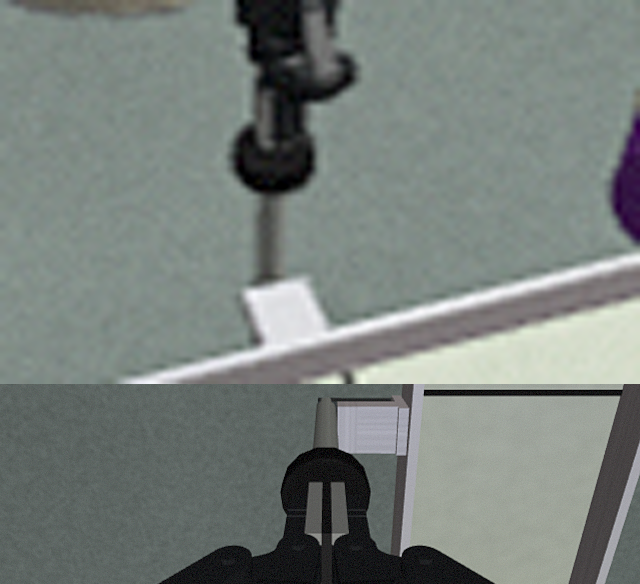

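Run:
```python
from trk import *
S=pickle.load(open("scene.pkl","rb"));s=grab_frame("scene")
for f in(S,s):
    print(f["img"][196:232,330:336].mean((1,2)).astype(int).tolist())
    print(f["img"][196:214,322:345].max(2)[10].tolist(), f["img"][211:214,322:345].max(2)[0].tolist())
e=sense()["eef_pos"]; print(e)
for z in(174,167,159,154): print(z,proj(s,[404,49,z]),proj(s,[e[0],e[1],z]))
a,b=[cv2.resize(f["img"][190:280,310:460],(800,300),interpolation=2) for f in(S,s)]
w=grab_frame("wrist")["img"]
cv2.imwrite("pics/c4.png",np.vstack([a,b])[:,:,::-1])
```

```text
[138, 145, 97, 36, 23, 27, 28, 22, 32, 28, 28, 24, 9, 8, 79, 108, 109, 104, 105, 104, 105, 107, 106, 107, 108, 106, 103, 100, 176, 229, 228, 224, 226, 225, 224, 220]
[140, 145, 143, 134, 81, 0, 16, 29, 32, 33, 29, 36, 29, 32, 37, 25, 25, 114, 153, 144, 147, 137, 143] [140, 142, 147, 144, 141, 148, 150, 141, 114, 75, 90, 105, 137, 147, 148, 142, 141, 145, 140, 146, 143, 146, 141]
[49, 48, 47, 52, 56, 46, 51, 33, 26, 22, 31, 18, 12, 7, 77, 107, 108, 105, 104, 104, 106, 105, 105, 106, 107, 104, 102, 100, 176, 228, 228, 223, 225, 225, 222, 219]
[141, 144, 142, 133, 78, 0, 23, 29, 30, 30, 34, 37, 31, 37, 19, 21, 20, 114, 153, 145, 141, 137, 140] [143, 143, 140, 143, 146, 143, 146, 142, 111, 80, 84, 104, 134, 146, 150, 141, 143, 142, 140, 138, 139, 140, 143]
[403.40299789  52.00241195 176.23913755]
174 [332.58859528 202.95824727] [333.62512937 202.74682693]
167 [332.53462855 204.69778436] [333.56686652 204.48658426]
159 [332.47350028 206.66816311] [333.50087179 206.45721915]
154 [332.43558843 207.89019504] [333.45994164 207.67941351]
```

View pics/c4.png

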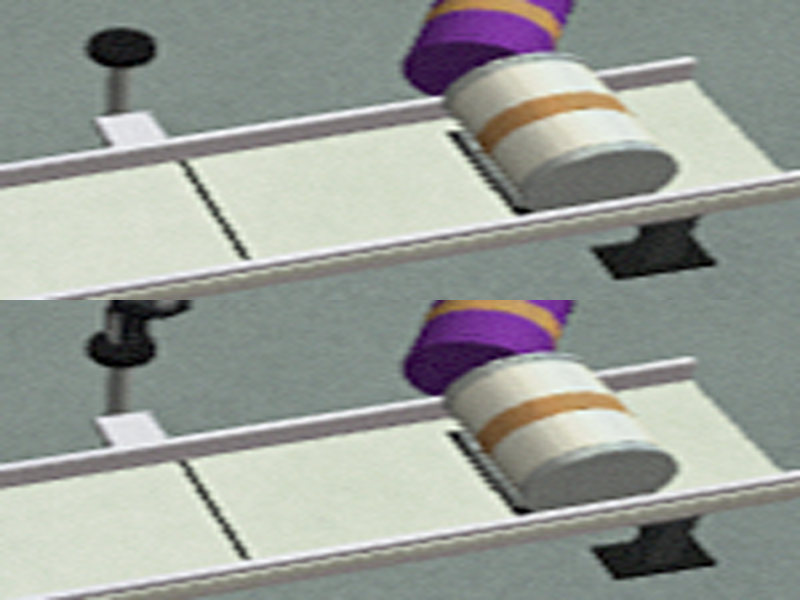

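The knob has not moved: its bottom is at scene row 210 before and now. The tip is just reaching it, so I'll go on lowering with force checks.

Request:
send_rows(moves=[[[0, 0, -0.002, 0, 0, 0, -1], [0, 0, 0, 0, 0, 0, -1]]])

```text
clock: 5.1
eef_pos: [403.4, 52.0, 174.1]
tcp_rot: [-3.141, -0.0, 1.765]
contact_force: [-0.3, 0.8, -0.5]
opening: -0.002
grasp_force: 0.0
```

Request:
send_rows(moves=[[[0, 0, -0.002, 0, 0, 0, -1], [0, 0, 0, 0, 0, 0, -1]]])

```text
clock: 5.3
eef_pos: [403.3, 52.0, 172.1]
tcp_rot: [-3.141, -0.0, 1.765]
contact_force: [-0.2, 0.0, 0.2]
opening: 0.0
grasp_force: 0.0
```

Request:
send_rows(moves=[[[0, 0, -0.002, 0, 0, 0, -1], [0, 0, 0, 0, 0, 0, -1]]])

```text
clock: 5.5
eef_pos: [403.3, 52.0, 170.1]
tcp_rot: [-3.141, -0.0, 1.765]
contact_force: [-0.2, -0.4, -0.6]
opening: 0.002
grasp_force: 0.0
```

Run:
```python
from trk import *
print("now",tin(grab_frame("top")),sense()["contact_force"],sense()["eef_pos"])
f=grab_frame("scene");print(f["img"][196:214,330:336].mean((1,2)).astype(int).tolist())
```

```text
now (np.float64(-181.49470596055718), np.float64(6.354220181459904), np.int32(210)) [0.06384599 0.07315536 0.174808  ] [403.30854265  52.02300828 170.13099933]
[45, 41, 51, 52, 53, 48, 47, 67, 49, 28, 30, 15, 13, 9, 79, 106, 106, 103]
```

Request:
send_rows(moves=[[[0, 0, -0.002, 0, 0, 0, -1], [0, 0, 0, 0, 0, 0, -1]]])

```text
clock: 5.8
eef_pos: [403.5, 52.0, 168.2]
tcp_rot: [3.141, 0.0, 1.765]
contact_force: [-0.3, 0.2, 1.0]
opening: 0.002
grasp_force: 0.0
```

Request:
send_rows(moves=[[[0, 0, -0.002, 0, 0, 0, -1], [0, 0, 0, 0, 0, 0, -1]]])

```text
clock: 6.0
eef_pos: [403.4, 52.0, 166.1]
tcp_rot: [-3.142, -0.0, 1.765]
contact_force: [-0.4, -0.5, 0.5]
opening: -0.002
grasp_force: 0.0
```

Run:
```python
from trk import *
print("now",tin(grab_frame("top")),sense()["contact_force"],sense()["eef_pos"])
f=grab_frame("scene");print(f["img"][196:214,330:336].mean((1,2)).astype(int).tolist())
w=grab_frame("wrist");cv2.imwrite("pics/c5.png",cv2.resize(w["img"][200:400,210:430],None,fx=2.5,fy=2.5,interpolation=2)[:,:,::-1])
```

```text
now (np.float64(-178.47086183085796), np.float64(6.206546153937315), np.int32(210)) [-1.02715426 -0.25145085 -0.01882729] [403.32227269  51.99717143 166.13433387]
[24, 42, 40, 48, 52, 53, 47, 46, 64, 44, 26, 24, 18, 9, 10, 96, 109, 105]
```

View pics/c5.png

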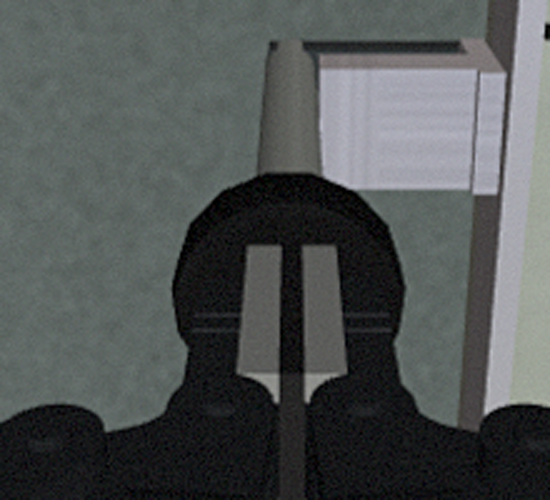

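The tin edges forward as the stop sinks, so the knob is in contact. It touched at about TCP z 169, which puts the shut tips about 5 mm behind the TCP; I'll use that from here. Now the full press.

Request:
send_rows(moves=[[[0, 0, -0.008, 0, 0, 0, -1], [0, 0, -0.008, 0, 0, 0, -1]]])

```text
clock: 6.35
eef_pos: [403.9, 52.1, 150.0]
tcp_rot: [3.14, 0.0, 1.765]
contact_force: [0.7, 0.2, 2.9]
opening: -0.002
grasp_force: 1.4
```

```bash
cat >> trk.py <<'E'
def tin(f):
    h=cv2.cvtColor(f["img"],cv2.COLOR_RGB2HSV); m=cv2.inRange(h,(8,80,60),(22,255,255))
    q=np.array([[*(O+a*U+b*V),110] for a,b in((-290,-60),(290,-60),(290,60),(-290,60))])
    poly=np.array([proj(f,p) for p in q]).astype(np.int32); r=m*0; cv2.fillPoly(r,[poly],255); m&=r
    k,l,s,c=cv2.connectedComponentsWithStats(m); i=1+s[1:,4].argmax(); x=0
    for _ in range(4): p=plane(f,c[i],117.5-.0535*x)[:2]-O; x=p@U
    return round(float(x),1),round(float(p@V),1),int(s[i,4])
E
python3 - <<'E'
from trk import *
s=sense();print(s["clock"],tin(grab_frame("top")),s["contact_force"],s["eef_pos"])
print("start",tin(pickle.load(open("top.pkl","rb"))))
f=grab_frame("scene");print(f["img"][196:220,330:336].mean((1,2)).astype(int).tolist())
E
```

```text
6.35 (-177.6, 9.2, 210) [0.65375994 0.1976037  2.93991664] [403.91808334  52.1162916  149.98743017]
start (-185.2, 9.5, 214)
[41, 48, 32, 19, 18, 32, 40, 46, 43, 46, 48, 51, 50, 46, 31, 29, 16, 9, 9, 95, 109, 105, 104, 106]
```

The knob is fully down (about 5 px, 20 mm) and the tin is rolling. I'll lift off and move into its path.

Request:
send_rows(moves=[[[0, 0, 0.015, 0, 0, 0, -1], [0.03, -0.008, 0, 0.037, 0.007, 0, -0.3], [0.04, -0.01, 0, 0.037, 0.007, 0, -0.3], [0.04, -0.01, -0.02, 0.037, 0.007, 0, -0.3], [0.022, -0.0054, -0.03, 0.037, 0.007, 0, -0.3], [0, 0, -0.02, 0, 0, 0, -0.3]]])

```text
clock: 7.05
eef_pos: [538.0, 17.1, 92.9]
tcp_rot: [3.14, -0.151, 1.763]
contact_force: [-0.9, 0.6, 0.5]
opening: 0.347
grasp_force: 0.0
```

Run:
```python
from trk import *
for i in range(2):
    s=sense();f=grab_frame("top");print(s["clock"],tin(f))
p=s["eef_pos"];q=p[:2]-O;print(p,"chute",q@U,q@V,s["opening"],s["tcp_rot"])
f=grab_frame("scene");print(f["img"][206:220,330:336].mean((1,2)).astype(int).tolist())
```

```text
7.05 (-91.7, 9.4, 196)
7.1 (-82.8, 9.3, 201)
[534.13921555  17.671519    90.13150967] chute 75.65604524232539 1.591393932693483 0.3495852737736663 [-3.13716972 -0.15202279  1.76246329]
[43, 49, 49, 45, 46, 44, 33, 19, 15, 87, 98, 95, 94, 91]
```

Run:
```python
from trk import *
s=sense();f=grab_frame("top");print(s["clock"],tin(f))
s=sense();p=s["eef_pos"];q=p[:2]-O;print(s["clock"],p,"chute",q@U,q@V)
```

```text
7.2 (-63.0, 9.5, 200)
7.25 [534.48415253  18.71949953  94.81522731] chute 74.6941313001674 2.1318264347073965
```

Request:
send_rows(moves=[[[0, 0, 0, 0, 0, 0, -0.3], [0, 0, 0, 0, 0, 0, -0.3], [0.0013, -0.0069, -0.0004, 0, 0, 0, -0.3], [0.0046, -0.0236, -0.0013, 0, 0, 0, -0.3], [0.005, -0.0255, -0.0014, 0, 0, 0, -0.3], [0.0052, -0.0265, -0.0014, 0, 0, 0, -0.3]]])

```text
clock: 7.85
eef_pos: [552.0, -64.9, 91.5]
tcp_rot: [3.139, -0.15, 1.766]
contact_force: [-0.5, 0.0, -0.1]
opening: 0.349
grasp_force: 0.0
```

Request:
send_rows(moves=[[[0.005, -0.0255, -0.0014, 0, 0, 0, -0.3], [0.0044, -0.0226, -0.0012, 0, 0, 0, -0.3], [0.0039, -0.0196, -0.0011, 0, 0, 0, -0.3], [0.0032, -0.0162, -0.0009, 0, 0, 0, -0.3], [0.0025, -0.0128, -0.0007, 0, 0, 0, -0.3], [0.0018, -0.0093, -0.0005, 0, 0, 0, -0.3], [0.0012, -0.0059, -0.0003, 0, 0, 0, -0.3], [0.0006, -0.0029, -0.0002, 0, 0, 0, -0.3], [0.0002, -0.001, 0, 0, 0, 0, -0.3], [0, 0, 0, 0, 0, 0, -0.3]]])

```text
clock: 8.85
eef_pos: [574.3, -179.4, 84.5]
tcp_rot: [3.141, -0.151, 1.765]
contact_force: [-0.1, -1.2, 0.8]
opening: 0.351
grasp_force: 0.5
```

Request:
send_rows(moves=[[[0, 0, 0, 0, 0, 0, -0.3], [0, 0, 0, 0, 0, 0, -0.3], [0, 0, 0, 0, 0, 0, -0.3], [0, 0, 0, 0, 0, 0, -0.3], [0, 0, 0, 0, 0, 0, -0.3], [0, 0, 0, 0, 0, 0, -0.3], [0, 0, 0, 0, 0, 0, -0.3], [0, 0, 0, 0, 0, 0, -0.3]]])

```text
clock: 9.65
eef_pos: [574.3, -179.7, 84.5]
tcp_rot: [3.141, -0.151, 1.765]
contact_force: [0.2, -0.9, -0.3]
opening: 0.35
grasp_force: 0.1
```

Run:
```python
from trk import *
s=sense();f=grab_frame("top");print(s["clock"],tin(f),s["contact_force"])
p=s["eef_pos"];q=p[:2]-O;print(p,"chute",q@U,q@V)
g=grab_frame("scene")
a=cv2.resize(f["img"][200:310,270:410],(560,440),interpolation=2)
b=cv2.resize(g["img"][170:310,220:360],(440,440),interpolation=2)
cv2.imwrite("pics/c6.png",cv2.resize(np.hstack([a,b]),(800,352))[:,:,::-1])
```

```text
9.65 (219.8, 9.3, 164) [ 0.18567729 -0.93357212 -0.25412262]
[ 574.32319018 -179.67079044   84.47626518] chute 277.0515054058341 2.9960652023349104
```

View pics/c6.png

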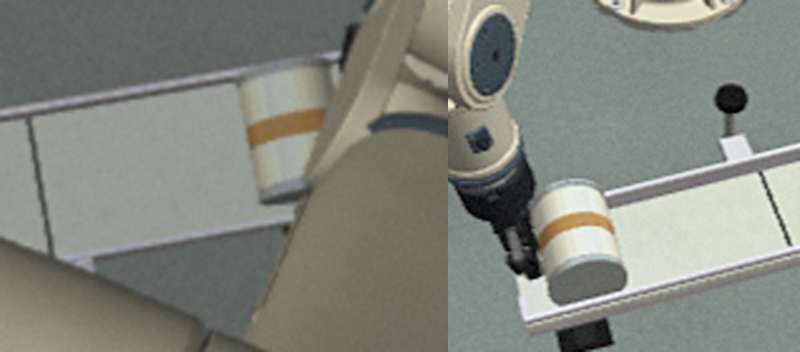

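The tin is caught and standing still at x≈222 mm, square to the chute, with the fingers just below it. The stop is still down. Next I'll ease it down.

Request:
send_rows(moves=[[[0.0004, -0.002, -0.0001, 0, 0, 0, -0.3], [0.0004, -0.002, -0.0001, 0, 0, 0, -0.3], [0.0004, -0.002, -0.0001, 0, 0, 0, -0.3], [0.0004, -0.002, -0.0001, 0, 0, 0, -0.3], [0.0004, -0.002, -0.0001, 0, 0, 0, -0.3], [0.0004, -0.002, -0.0001, 0, 0, 0, -0.3], [0.0004, -0.002, -0.0001, 0, 0, 0, -0.3], [0.0004, -0.002, -0.0001, 0, 0, 0, -0.3], [0.0004, -0.002, -0.0001, 0, 0, 0, -0.3], [0.0004, -0.002, -0.0001, 0, 0, 0, -0.3]]])

```text
clock: 10.75
eef_pos: [578.4, -199.9, 83.5]
tcp_rot: [3.141, -0.151, 1.765]
contact_force: [0.4, 0.3, -0.0]
opening: 0.349
grasp_force: 0.1
```

Request:
send_rows(moves=[[[0.0004, -0.002, -0.0001, 0, 0, 0, -0.3], [0.0004, -0.002, -0.0001, 0, 0, 0, -0.3], [0.0004, -0.002, -0.0001, 0, 0, 0, -0.3], [0.0004, -0.002, -0.0001, 0, 0, 0, -0.3], [0.0004, -0.002, -0.0001, 0, 0, 0, -0.3], [0.0004, -0.002, -0.0001, 0, 0, 0, -0.3], [0.0004, -0.002, -0.0001, 0, 0, 0, -0.3], [0.0004, -0.002, -0.0001, 0, 0, 0, -0.3], [0.0004, -0.002, -0.0001, 0, 0, 0, -0.3], [0.0004, -0.002, -0.0001, 0, 0, 0, -0.3]]])

```text
clock: 11.75
eef_pos: [582.3, -219.8, 82.5]
tcp_rot: [3.141, -0.151, 1.765]
contact_force: [-0.4, -0.4, 0.2]
opening: 0.348
grasp_force: 0.0
```

Request:
send_rows(moves=[[[0.0004, -0.002, 0, 0, 0, 0, -0.3], [0.0004, -0.002, 0, 0, 0, 0, -0.3], [0.0004, -0.002, 0, 0, 0, 0, -0.3], [0.0015, -0.008, 0, 0, 0, 0, -0.3], [0.0025, -0.013, 0, 0, 0, 0, -0.3], [0.003, -0.015, 0.002, 0, 0, 0, -0.3], [0.003, -0.015, 0.012, 0, 0, 0, -0.3], [0.002, -0.01, 0.03, 0, 0, 0, -0.3], [0, -0.01, 0.04, 0, 0, 0, -0.3], [0, -0.01, 0.04, 0, 0, 0, -0.3]]])

```text
clock: 12.75
eef_pos: [595.3, -308.3, 207.6]
tcp_rot: [3.141, -0.151, 1.764]
contact_force: [1.3, -0.5, -0.1]
opening: 0.351
grasp_force: 0.0
```

Request:
send_rows(moves=[[[0, -0.02, 0.02, 0, 0, 0, -0.3], [0, -0.03, 0.01, 0, 0, 0, -0.3], [0, -0.03, 0, 0, 0, 0, -0.3], [0, -0.03, 0, 0, 0, 0, -0.3], [0, -0.03, 0, 0, 0, 0, -0.3], [0, -0.02, 0, 0, 0, 0, -0.3], [0, 0, 0, 0, 0, 0, -0.3]]])

```text
clock: 13.45
eef_pos: [594.5, -470.7, 236.0]
tcp_rot: [3.141, -0.15, 1.762]
contact_force: [-0.0, 0.9, -0.3]
opening: 0.344
grasp_force: 0.0
```

Run:
```python
from trk import *
s=sense();f=grab_frame("top");g=grab_frame("scene");print(s["clock"],s["eef_pos"],tin(f),tin(grab_frame("top")))
a=cv2.resize(f["img"][200:310,270:410],(560,440),interpolation=2)
b=cv2.resize(g["img"][170:310,220:360],(440,440),interpolation=2)
cv2.imwrite("pics/c7.png",cv2.resize(np.hstack([a,b]),(800,352))[:,:,::-1])
```

```text
13.45 [ 594.53382949 -470.70442478  235.95973422] (252.6, 9.2, 185) (252.6, 9.1, 185)
```

View pics/c7.png

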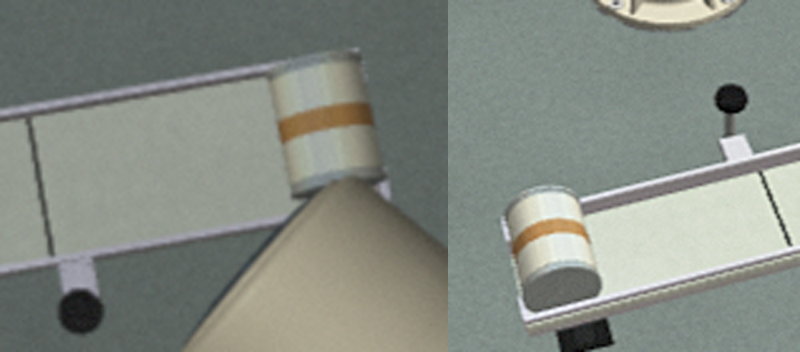

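The tin rests square against the tabs at x≈253–256 mm and is not moving between frames. The stop is down and the hand is well clear, so I'm handing the job in.

```bash
python3 -c "
from rig import sign_off
print(sign_off())"
```

```text
the job is handed in; nothing more can be done
None
```

I pressed the stop fully down, caught the rolling tin and slowed it to a standstill short of the tabs, then eased it to rest against both tabs and withdrew the hand. The job is handed in, but `sign_off()` gave no verdict, and I had no reading of the tin's speed or contact force while it was being slowed.

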